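# Rinse an aroma jar on the sprung jar rinser

### The arm

A 7-joint arm with a two-finger parallel gripper is mounted at the origin on the work surface. World frame = base frame: x ahead of the robot, y to its left, z up, the work surface at z = 0. Lengths are in m, angles in rad, forces in N, time in s.
With the tool pointing down it reaches from about 0.425 to 0.925 m from the base axis. Payload 6.8 kg.
Tool frame: the origin (TCP) lies on the front face of the gripper's body, between the roots of the fingers; the fingertips stand 73 mm ahead of it and the grasp point (between the pads) lies 54 mm ahead of it; z points along the fingers, x is the direction in which the jaws open and shut, and the axes are right-handed (so a half turn about z gives the same grasp; the last joint's range is limited). The gripper opens to 85 mm and grips with 20 to 120 N. Pads are 22 mm wide; open, the fingers measure 114 mm over their backs; the gripper's body (76 mm by 85 mm) begins 54 mm behind the grasp point. The pads swing forward as they close: fully open they stand 13 mm farther back than shut.
Start: joints at [1.089, 0.477, 0.022, 1.555, -0.011, 1.109, -0.083], TCP at [0.246, -0.628, 0.304] pointing down, gripper open.
Joint ranges: [-2.96, 2.96], [-0.34, 2.1], [-1.41, 1.46], [0.24, 2.44], [-1.37, 4.51], [0.17, 1.92], [-2.96, 2.96]. Speed limits (rad/s): [2.39, 2.39, 3.14, 3.14, 3.14, 3.14, 3.14].

### API

Orientations are given as a unit quaternion [w, x, y, z].
In Python, from station import get_obs, read_camera, hand_in gives the robot as it stands. The module is installed in compiled form; this text tells all that it offers.
- The arm moves only by the shell command python3 -m creep 'ROWS' [FORCE]. ROWS is JSON, a list that holds one entry, the list of rows, each a list of 7 numbers: the turn, a rotation vector about the tool's x, y, z in rad, then the shift along the tool's x, y, z in m, then the finger opening in m, from 0 to 0.0854. A call has 1 to 20 rows; each row shifts and turns the pose as measured when the row begins, along the tool's axes as they then stand; what a row does not reach is not made up. A row lasts 1/12 s, in which the tool goes at most 41.7 mm and 7.16 degrees, less where a joint would pass 70% of its speed; a pose out of reach is approached as far as the arm can. A call is refused whole if a number of a shift passes 0.0417 or a number of a turn 0.125, either way. A call with a gripper value outside its range is refused whole. The fingers move at their own pace and stop on an object; FORCE is the grip in N (left out, the last holds). Time passes only in rows, so rows that do not move let the fingers close. It gives the time, the measured TCP pose, the force and the opening at its end, in the units of the state.
- get_obs(): the state, without advancing time (a new reading comes with each control period).
- read_camera(name): name is "scene" or "side" or "wrist"; returns a dict with "color" (480x640x3 uint8, red, green, blue), "range_z" (480x640 float32, m along the optical axis (not along the pixel's ray), 0 where there is no reading), "fovy" (degrees; the focal length in pixels is half the picture's height over the tangent of half this angle, whatever the lens; pixels are square), "cx", "cy" (the principal point, pixels), "rvec" (rotation vector, rad) and "tvec" (3), from world to camera coordinates, as OpenCV has them. Camera axes: x right, y down, z forward; pixel columns grow to the right and rows downward; lengths in m; the calibration is good to about 2 mm. The wrist camera is an equidistant fisheye: a pixel r from the principal point sees the ray r / f radians off the axis. A picture is of the moment at which its call begins.
- hand_in(): hands the job in, once; it reports no verdict.
The state is a dict: "t": time; "q": joint angles; "joint_vel": joint speeds; "joint_torque": joint torques, N m; "eef_pos": TCP position; "tool_rot": TCP orientation; "contact_force": force on the tool from outside, world axes, zero at the start; "torque": the same for the moment, N m; "gripper_width": opening from 0.0 (shut) to 1.0 (fully open).
Only numpy, scipy, OpenCV 4.12 (cv2) and the standard library are available. Lean on these libraries where they do the work, as an engineer would, in place of code of your own. Each camera call takes 0.05 s, during which the arm holds its last target.

### The job

Rinse out the upper of the two stacked white ceramic jars: first sanitise the rinser by giving the spray cap of the bottle clamped to its steel tray a full press and letting it spring back up. Then lift the upper jar off the stack, set it mouth-down as it stands, centred on the rinser's sprung star, and ease it down until the star is pressed all the way to its stop, without ramming it. Finish with the gripper still holding the jar upright there and the star fully pressed (it shuts off if let go), and leave the lower jar and everything else where they stand.

Things in the scene. Friction and masses are not known exactly. Their poses are not given: they have to be found in the camera images.
- rinser: Fixed stainless drip tray, 170 mm (its x) x 320 mm (its y) x 30 mm high, origin at the centre of its underside on the counter, turned only about the vertical. Towards its -y end, at y = -85 mm, is an open round well 106 mm across with the star in it; at y = +125 mm a white spray bottle is clamped on the tray. The slotted middle carries the nail brush.
- star_top (a point): Centre of the top face of the rinser's star: a grey plastic spider of six flat arms, 84 mm across, in the tray's well. It stands 38 mm above the counter when free and sinks with the star to 28 mm. A fixed steel jet 14 mm thick stands in the middle, its tip 33 mm above the counter, and goes up into the jar's mouth.
- star (a joint): Travel of the star in m: 0 free, grows as it is pressed straight down, 0.010 at its stop. Spring return: 5 N to start moving, 11 N at the stop; the weight of a jar alone does not move it.
- spray_cap_top (a point): Centre of the top face of the round white spray cap, 22 mm in diameter and 14 mm high, on the neck of the clamped bottle (52 mm in diameter); 186 mm above the counter when up. Pressed straight down from above.
- spray_cap (a joint): Travel of the spray cap in m: 0 up, 0.007 fully down. Spring return: 2.5 N to start, 7.5 N fully down.
- jar_upper: Upper jar of the stack: plain white ceramic cylinder, 58 mm in diameter, mouth-down, about 0.22 kg. Origin at the centre of its mouth rim, z axis up to its closed end: a shoulder 76 mm above the rim, then a foot 44 mm across up to 80 mm. Wall 4.5 mm. Its rim starts 76 mm above the counter, on the lower jar's shoulder, whose 4 mm high foot sits in its mouth (49 mm inside).
- jar_lower: Lower jar of the stack: the same jar, standing mouth-down on the counter; origin at the centre of its rim, z axis up.
- nail_brush: Bystander: bamboo nail brush, 95 mm (its x) x 38 x 28 mm, bristles up, lying on the tray between the star and the bottle; origin under its centre.
- comb: Bystander: white plastic comb, 170 mm (its y) x 38 x 4 mm, flat on the counter; origin under its centre.
- cork_jar: Bystander: wide white jar with a cork lid, 86 mm in diameter, 108 mm high; origin under its centre.
- cap_bottle: Bystander: loose white bottle with a plain screw cap, 52 mm in diameter, 135 mm high, at the far side; origin under its centre.
- sand_timer: Bystander: wood and glass sand timer, 60 mm in diameter, 120 mm high, at the far side; origin under its centre.
- soap_dish: Bystander: round dish, 100 mm across, with a bar of soap, 30 mm high; origin under its centre.
Things that resemble listed ones, but are neither listed nor needed, are in the scene too. Leave any pink or turquoise look-alike of the jar_lower alone.

How it is judged:
On the way, in this order (a step that is already met when the one before it is completed fails the run):
1. the spray cap is pressed fully down (at least 5.5 of its 7 mm) (value of joint spray_cap above 0.0055 m), for 0.1 s.
2. the spray cap has sprung back up (value of joint spray_cap below 0.0015 m), for 0.1 s.
3. the upper jar is lifted clear of the lower one (z of jar_upper in the frame of jar_lower above 0.095 m and contact force between jar_upper and jar_lower below 0.2 N), for 0.2 s.
At the end, for the whole second after the job is handed in: Star pressed at least 8 of 10 mm by the upper jar, which is gripped (over 3 N), at rest, upright within 0.17 rad, centred within 12 mm and bears on the rinser with over 6 N; fingers off the rinser, spray cap up, lower jar standing on the counter (value of joint star above 0.008 m and horizontal distance between jar_upper and star_top below 0.012 m and angle between jar_upper's own z axis and vertical below 0.17 rad and contact force between jar_upper and rinser above 6 N and contact force between the fingers and jar_upper above 3 N and contact force between the fingers and rinser below 0.5 N and linear speed of jar_upper below 0.02 m/s and value of joint spray_cap below 0.0015 m and angle between jar_lower's own z axis and vertical below 0.2 rad and height (world z) of jar_lower below 0.01 m); the arm keeps its last pose, push and grip.
It fails at once if the jar is rammed on the rinser (over 60 N) (contact force between jar_upper and rinser above 60 N).
It fails at once if the lower jar or a bystander is shifted by more than 30 mm (distance of any of jar_lower, nail_brush, comb, cork_jar, cap_bottle, sand_timer, soap_dish from where it was at the start of the episode above 0.03 m).
It also fails if it takes over 54 s, if anything falls off the work surface, if the arm or the gripper's body presses on something with over 40 N, if the wrist force passes 120 N, or if a joint passes its speed limit or range.

## Working session

There is one attempt and no reset: what is moved stays moved. The work goes in short steps, Python scripts to look and compute and a shell command to move; the robot and the scene stay as the last step left them, time stands still between calls to the robot, and variables do not carry over. Pictures are saved under pics/ and viewed, and the job is handed in when it is done.

```bash
mkdir -p pics; cat > h.py <<'E'
import numpy as np, cv2
from station import get_obs, read_camera
def cam(n,save=None):
    c=read_camera(n)
    if save: cv2.imwrite(f'pics/{save}.png',c['color'][:,:,::-1])
    c['R']=cv2.Rodrigues(np.array(c['rvec'],float))[0]; c['t']=np.array(c['tvec'],float).ravel()
    c['f']=240/np.tan(np.radians(c['fovy'])/2)
    return c
def ray(c,u,v,fish=False):
    x,y=(u-c['cx'])/c['f'],(v-c['cy'])/c['f']
    if fish:
        r=np.hypot(x,y); s=np.sin(r)/max(r,1e-9); d=np.array([x*s,y*s,np.cos(r)])
    else: d=np.array([x,y,1.])
    return -c['R'].T@c['t'], c['R'].T@d
def onplane(c,u,v,z,fish=False):
    o,d=ray(c,u,v,fish); return o+d*(z-o[2])/d[2]
def cloud(c):
    v,u=np.mgrid[:480,:640]; z=c['range_z']
    p=np.stack([(u-c['cx'])/c['f']*z,(v-c['cy'])/c['f']*z,z],-1)
    P=(p-c['t'])@c['R']; P[z==0]=np.nan; return P
E
python3 - <<'E'
from h import *
for n in ['scene','side','wrist']:
    c=cam(n,n+'0'); print(n,c['fovy'],c['cx'],c['cy'],-c['R'].T@c['t'],c['R'][2])
o=get_obs(); print(o)
E
```

```text
scene 52.576150183907956 317.3686581533966 235.79914188116882 [ 1.24950061 -0.65037061  1.13638048] [-0.44711982  0.50809887 -0.73615176]
side 48.71505042446572 329.0276603826402 243.1448205290459 [-0.03628825  0.90022953  0.91731818] [ 0.48597473 -0.64340971 -0.59148332]
wrist 65.70646984690485 320.3124236855879 242.0048286658195 [ 0.31828711 -0.59982954  0.37328156] [-0.27910261 -0.10839056 -0.95412432]
{'t': 0.15, 'q': array([ 1.08886334,  0.47763593,  0.02236314,  1.55618587, -0.01148137,
        1.10931722, -0.08312599]), 'joint_vel': array([-0.00021746, -0.00293428, -0.00010463, -0.00238573,  0.00064125,
        0.00048524, -0.00118997]), 'joint_torque': array([ 1.77183567e-03, -5.96928227e+01,  1.60976943e+00, -2.81489825e+01,
        1.25735733e-02,  6.62941442e-03,  3.45936758e-05]), 'eef_pos': array([ 0.24636448, -0.62806538,  0.30314833]), 'tool_rot': array([-3.46722164e-04,  8.26187786e-01, -5.63394391e-01, -6.18397079e-04]), 'contact_force': array([ 0.32966525, -0.22026519,  0.53624353]), 'torque': array([ 0.09297091, -0.01141643,  0.05240834]), 'gripper_width': 1.0015583937073642}
```

View pics/scene0.png

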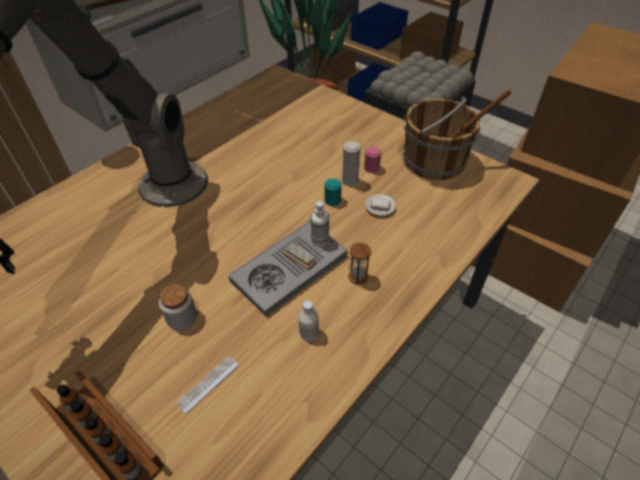

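View pics/side0.png

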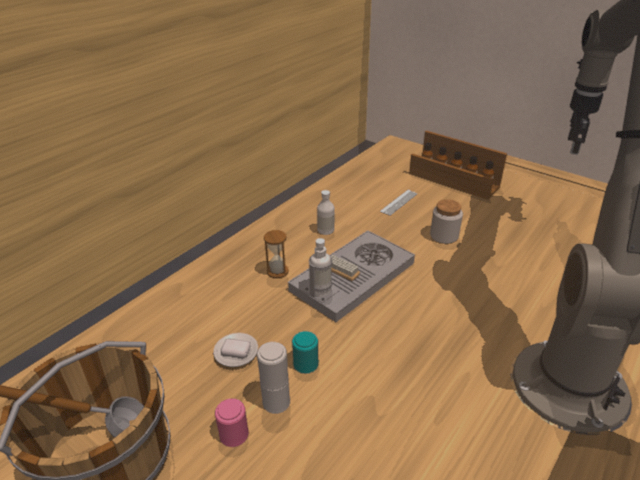

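The scene view shows the stack at (351,163) and the clamped bottle's cap at (320,206). The star is near (266,279), with the turquoise and pink look-alikes beside the stack. In the side view the stack top is at (272,350), the cap at (320,243) and the star at (374,254).

```bash
python3 - <<'E'
from h import *
for n,boxes in [('scene',dict(cap=(305,195,335,225),stack=(338,135,366,190))),('side',dict(cap=(305,232,335,262),stack=(252,335,296,415)))]:
    c=cam(n); P=cloud(c)
    for k,(u0,v0,u1,v1) in boxes.items():
        Q=P[v0:v1,u0:u1].reshape(-1,3); Q=Q[~np.isnan(Q[:,0])]
        zm=np.percentile(Q[Q[:,2]<.22][:,2],99.5)
        T=Q[abs(Q[:,2]-zm)<.006]
        print(n,k,zm,len(T),T.mean(0),T.min(0),T.max(0))
    # tray top: z~0.03
    m=(abs(P[:,:,2]-.030)<.006)
    box=(225,220,350,315) if n=='scene' else (285,230,418,318)
    M=np.zeros(m.shape,np.uint8);M[box[1]:box[3],box[0]:box[2]]=m[box[1]:box[3],box[0]:box[2]]
    M=cv2.morphologyEx(M,cv2.MORPH_OPEN,np.ones((3,3)))
    Q=P[M>0]; r=cv2.minAreaRect(Q[:,:2].astype(np.float32)*1000); print(n,'tray',r,Q[:,2].mean())
    u0,v0,u1,v1=box
    im=c['color'][v0-60:v1+5,u0-5:u1+5,::-1]; cv2.imwrite(f'pics/{n}_tray.png',cv2.resize(im,None,fx=4,fy=4,interpolation=2)[-600:])
E
```

```text
scene cap 0.18763848968616592 37 [0.59468254 0.10346855 0.18550755] [0.58272226 0.09162842 0.18164804] [0.60415299 0.11454894 0.1883602 ]
scene stack 0.15834725064430186 106 [0.4763859  0.40577515 0.15571292] [0.45478758 0.37878724 0.15245112] [0.50085551 0.43332609 0.1608684 ]
scene tray ((580.21630859375, -19.696807861328125), (322.4642333984375, 176.19918823242188), 84.0380630493164) 0.03021212960272811
side cap 0.18399314456315832 49 [0.58902455 0.10808297 0.1820659 ] [0.5782613  0.09708323 0.17863555] [0.59955008 0.11754852 0.1855402 ]
side stack 0.15549507949041436 390 [0.46875376 0.41325305 0.15272103] [0.4430889  0.38597666 0.14952079] [0.49586998 0.44069623 0.15680735]
side tray ((576.1163330078125, -18.253494262695312), (325.6062316894531, 175.225341796875), 83.39368438720703) 0.02738875231669198
```

```bash
python3 -m creep '[[[0,0,0,-0.012,-0.013,-0.004,0],[0,0,0,-0.026,-0.028,-0.004,0],[0,0,0,-0.026,-0.028,-0.004,0],[0,0,0,-0.026,-0.028,-0.004,0],[0,0,0,-0.026,-0.028,-0.004,0],[0,0,0,-0.026,-0.028,-0.004,0],[0,0,0,-0.026,-0.028,-0.004,0],[0,0,0,-0.026,-0.028,-0.004,0],[0,0,0,-0.026,-0.028,0,0],[0,0,0,-0.026,-0.028,0,0],[0,0,0,-0.026,-0.028,0,0],[0,0,0,-0.026,-0.028,0,0],[0,0,0,-0.026,-0.028,0,0],[0,0,0,-0.026,-0.028,0,0],[0,0,0,-0.026,-0.028,0,0],[0,0,0,-0.026,-0.028,0,0],[0,0,0,-0.012,-0.014,0,0],[0,0,0,0,0,0,0]]]'
python3 - <<'E'
from h import *
cam('wrist','w1'); o=get_obs(); print(o['t'],o['eef_pos'],o['tool_rot'],o['q'],o['contact_force'])
E
```

```text
t: 1.75
eef_pos: [0.5209, -0.056, 0.3347]
tool_rot: [0.0, 0.824, -0.567, 0.001]
contact_force: [-0.0, 0.5, 0.0]
gripper_width: 0.001
1.8 [ 0.52024776 -0.05738014  0.3345767 ] [ 6.92165939e-04  8.23805871e-01 -5.66870579e-01  1.07430704e-03] [ 0.28398227  0.21884277 -0.34143537  1.8611711   0.08549816  1.07450966
 -1.29603706] [-0.43704648  1.49127841  0.50751568]
```

View pics/w1.png

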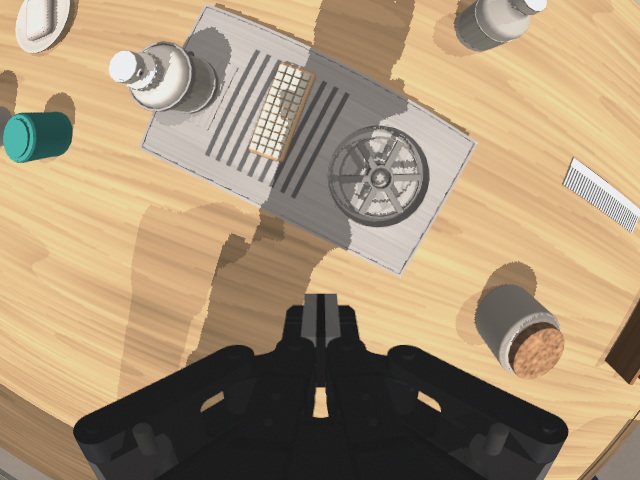

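Wrist view: jet tip at about (380,177), well rim centred near (379,176), spray cap top at about (123,66), tray corners at (208,8), (476,143), (400,273) and (142,147).

```bash
python3 - <<'E'
from h import *
c=cam('wrist')
im=c['color'];cv2.imwrite('pics/w1c.png',cv2.resize(np.hstack([im[30:130,90:220],im[110:240,310:440][15:115]]),None,fx=3,fy=3,interpolation=2)[:,:,::-1])
for n,u,v,z in [('jet',380,177,.033),('well',379,176,.030),('cap',123,66,.186),('bottlebase?',185,85,.03),('c1',208,8,.03),('c2',476,143,.03),('c3',400,273,.03),('c4',142,147,.03)]:
    print(n,onplane(c,u,v,z,True))
K=[onplane(c,u,v,.03,True) for u,v in [(208,8),(476,143),(400,273),(142,147)]]; m=np.mean(K,0);print('ctr',m)
y=(K[0]+K[3]-K[1]-K[2]);y/=np.linalg.norm(y);print(y, 'star',m-.085*y,'cap',m+.125*y)
o=get_obs();print(o['eef_pos'])
E
```

```text
jet [ 0.56982757 -0.10407089  0.033     ]
well [ 0.57021152 -0.10331145  0.03      ]
cap [0.59287736 0.10366746 0.186     ]
bottlebase? [0.59130782 0.11792703 0.03      ]
c1 [0.67678038 0.12504331 0.03      ]
c2 [ 0.64432819 -0.18727227  0.03      ]
c3 [ 0.48086859 -0.16785218  0.03      ]
c4 [0.51454488 0.14519734 0.03      ]
ctr [ 0.57913051 -0.02122095  0.03      ]
[0.1051575  0.99445558 0.        ] star [ 0.57019212 -0.10574967  0.03      ] cap [0.5922752 0.103086  0.03     ]
[ 0.51951249 -0.05980098  0.33443571]
```

View pics/w1c.png

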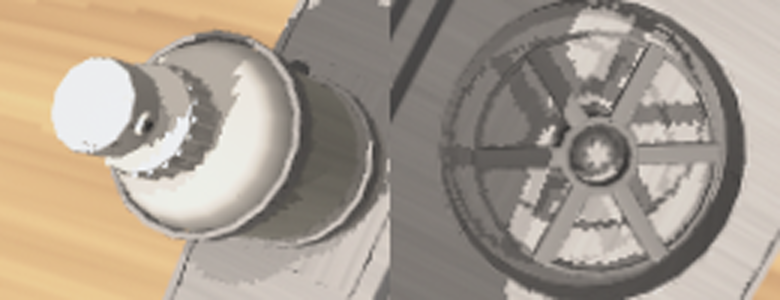

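```bash
python3 -m creep '[[[0,0,0,-0.024,-0.024,0,0],[0,0,0,-0.026,-0.026,0,0],[0,0,0,-0.026,-0.026,0.006,0],[0,0,0,-0.026,-0.026,0.006,0],[0,0,0,-0.020,-0.019,0.006,0],[0,0,0,0,0,0.006,0],[0,0,0,0,0,0,0],[0,0,0,0,0,0,0]]]'
cat > to.py <<'E'
import sys
from h import *
from scipy.spatial.transform import Rotation as R
o=get_obs();q=np.array(o['tool_rot']);M=R.from_quat(q[[1,2,3,0]]).as_matrix()
t=np.array(eval(sys.argv[1]))
print('t',o['t'],'pos',o['eef_pos'].round(4),'tilt',M[:,2].round(4),'xaxis',M[:,0].round(3),'F',o['contact_force'].round(2),'w',round(o['gripper_width']*.0854,4))
print('tool shift',(M.T@(t-o['eef_pos'])).round(4))
E
python3 to.py '[.592,.1045,.26]'
python3 -c "
from h import *
cam('wrist','w2');c=cam('side');cv2.imwrite('pics/s2.png',cv2.resize(c['color'][130:290,240:440,::-1],None,fx=3,fy=3))"
```

```text
t: 2.52
eef_pos: [0.5919, 0.0812, 0.3069]
tool_rot: [0.007, 0.814, -0.58, 0.003]
contact_force: [0.5, -0.8, 0.1]
gripper_width: -0.002
t 2.5167 pos [0.5919 0.0812 0.3069] tilt [-0.0031 -0.0145 -0.9999] xaxis [ 0.327 -0.945  0.013] F [ 0.47 -0.83  0.12] w -0.0002
tool shift [-0.0226 -0.0081  0.0465]
```

View pics/w2.png

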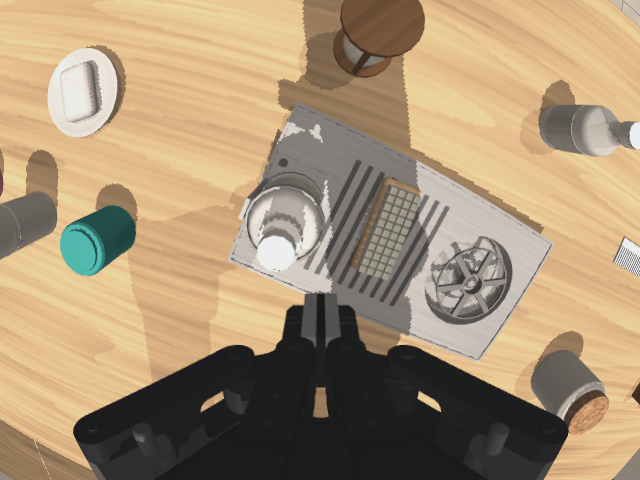

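View pics/s2.png

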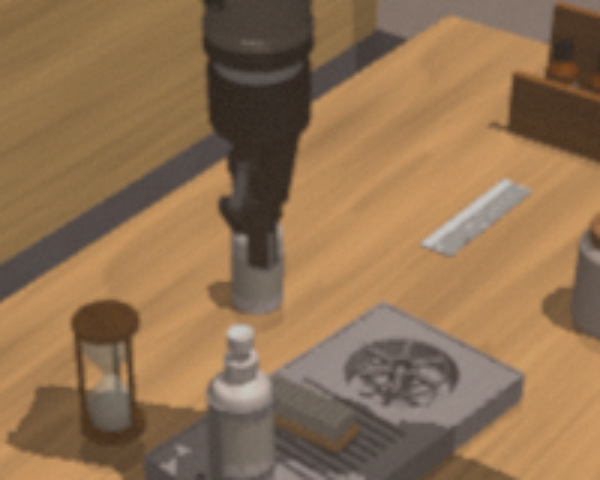

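```bash
cat >> to.py <<'E'
d=M.T@[0,0,-1]; print('level turn',np.cross([0,0,1],d).round(4))
E
python3 to.py '[.592,.1045,.265]'
python3 -c "
from h import *
c=cam('wrist')
print(onplane(c,276,253.5,.186,True),onplane(c,473,284,.033,True))
im=c['color'];cv2.imwrite('pics/w2c.png',cv2.resize(im[160:300,220:360],None,fx=4,fy=4)[:,:,::-1])"
```

```text
t 2.6167 pos [0.5918 0.0801 0.3071] tilt [-0.0029 -0.0152 -0.9999] xaxis [ 0.325 -0.946  0.013] F [-0.37 -0.08 -0.46] w -0.0002
tool shift [-0.0236 -0.0084  0.0417]
level turn [ 0.0077 -0.0134  0.    ]
[0.59377711 0.10461145 0.186     ] [ 0.56986297 -0.10658166  0.033     ]
```

View pics/w2c.png

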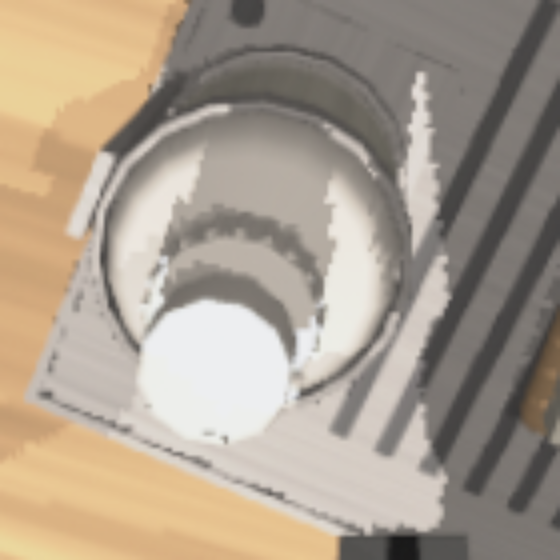

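```bash
python3 -m creep '[[[0.004,-0.007,0,-0.012,-0.0045,0,0],[0.004,-0.007,0,-0.0115,-0.0045,0,0],[0,0,0,0,0,0,0],[0,0,0,0,0,0,0]]]'
python3 to.py '[.593,.1045,.27]'
```

```text
t: 3.0
eef_pos: [0.5929, 0.1046, 0.3088]
tool_rot: [-0.002, 0.812, -0.583, 0.001]
contact_force: [-0.1, -0.6, -0.4]
gripper_width: 0.003
t 3.0 pos [0.5929 0.1046 0.3088] tilt [ 0.0035  0.0018 -1.    ] xaxis [ 0.32  -0.947 -0.001] F [-0.12 -0.57 -0.39] w 0.0003
tool shift [0.0002 0.0001 0.0388]
level turn [-0.0039  0.0006  0.    ]
```

```bash
python3 -m creep '[[[0,0,0,0,0,0.01,0],[0,0,0,0,0,0.012,0],[0,0,0,0,0,0.012,0],[0,0,0,0,0,0.006,0],[0,0,0,0,0,0,0],[0,0,0,0,0,0,0]]]'
python3 to.py '[.593,.1045,.25]'
```

```text
t: 3.5
eef_pos: [0.5922, 0.1044, 0.2632]
tool_rot: [-0.001, 0.813, -0.583, 0.0]
contact_force: [-0.5, 0.9, -0.1]
gripper_width: 0.0
t 3.5 pos [0.5922 0.1044 0.2632] tilt [ 1.3e-03  9.0e-04 -1.0e+00] xaxis [ 0.321 -0.947 -0.   ] F [-0.45  0.91 -0.14] w 0.0
tool shift [ 0.0001 -0.0008  0.0132]
level turn [-0.0015  0.0004  0.    ]
```

```bash
python3 -m creep '[[[0,0,0,0,0,0.004,0],[0,0,0,0,0,0.003,0],[0,0,0,0,0,0.003,0],[0,0,0,0,0,0.002,0],[0,0,0,0,0,0.002,0]]]'
python3 to.py '[.593,.1045,.25]'
```

```text
t: 3.92
eef_pos: [0.5925, 0.1044, 0.2515]
tool_rot: [-0.001, 0.812, -0.583, 0.001]
contact_force: [-9.1, -3.1, 24.1]
gripper_width: 0.002
t 3.9167 pos [0.5925 0.1044 0.2515] tilt [ 2.2e-03  3.0e-04 -1.0e+00] xaxis [ 0.32  -0.947  0.   ] F [-9.06 -3.1  24.12] w 0.0002
tool shift [ 0.     -0.0005  0.0015]
level turn [-0.0022 -0.0004  0.    ]
```

```bash
python3 -m creep '[[[0,0,0,0,0,0.0015,0],[0,0,0,0,0,0.0015,0],[0,0,0,0,0,0.0015,0],[0,0,0,0,0,0.0015,0]]]'
python3 to.py '[.593,.1045,.25]'; python3 -c "
from h import *
c=cam('side');cv2.imwrite('pics/s3.png',cv2.resize(c['color'][170:330,240:440,::-1],None,fx=3,fy=3))"
```

```text
t: 4.25
eef_pos: [0.5923, 0.1045, 0.2517]
tool_rot: [-0.001, 0.812, -0.583, 0.002]
contact_force: [-5.5, -1.3, 10.2]
gripper_width: 0.002
t 4.25 pos [0.5923 0.1045 0.2517] tilt [ 0.0045 -0.0015 -1.    ] xaxis [ 0.319 -0.948  0.003] F [-5.49 -1.31 10.17] w 0.0002
tool shift [ 0.0002 -0.0007  0.0017]
level turn [-0.0038 -0.0028  0.    ]
```

View pics/s3.png

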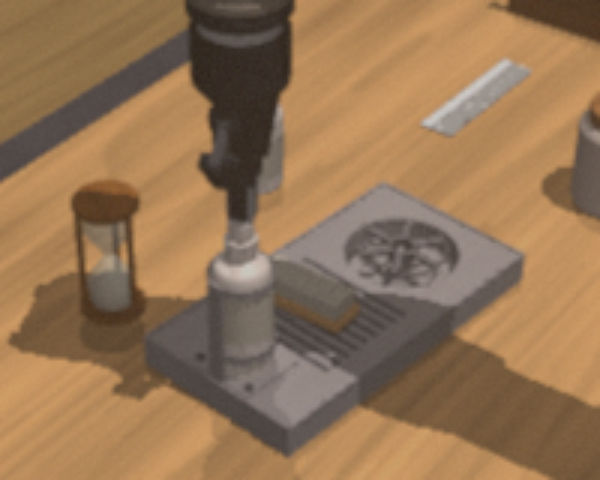

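The side crop shows the fingertips on the cap at (240,240), with the cap sunk onto its neck. The 10–24 N reading is above the 7.5 N needed at the stop. Next I raise the arm.

```bash
python3 -m creep '[[[0,0,0,0,0,-0.008,0],[0,0,0,0,0,-0.015,0],[0,0,0,0,0,-0.02,0],[0,0,0,0,0,-0.025,0],[0,0,0,0,0,-0.01,0],[0,0,0,0,0,0,0.0854]]]'
python3 to.py '[.4735,.41,.33]'; python3 -c "
from h import *
c=cam('side');cv2.imwrite('pics/s4.png',cv2.resize(c['color'][170:330,240:440,::-1],None,fx=3,fy=3))
P=cloud(c)[232:262,305:335].reshape(-1,3);P=P[P[:,2]<.2];print(P[:,2].max())"
```

```text
t: 4.8
eef_pos: [0.5924, 0.1047, 0.3342]
tool_rot: [-0.002, 0.812, -0.583, 0.003]
contact_force: [0.5, 0.3, -1.1]
gripper_width: 0.128
t 4.8 pos [0.5924 0.1047 0.3342] tilt [ 0.0075 -0.001  -1.    ] xaxis [ 0.319 -0.948  0.003] F [ 0.51  0.27 -1.06] w 0.0109
tool shift [-0.3273  0.0152  0.003 ]
level turn [-0.0068 -0.0034  0.    ]
0.18609486201689862
```

View pics/s4.png

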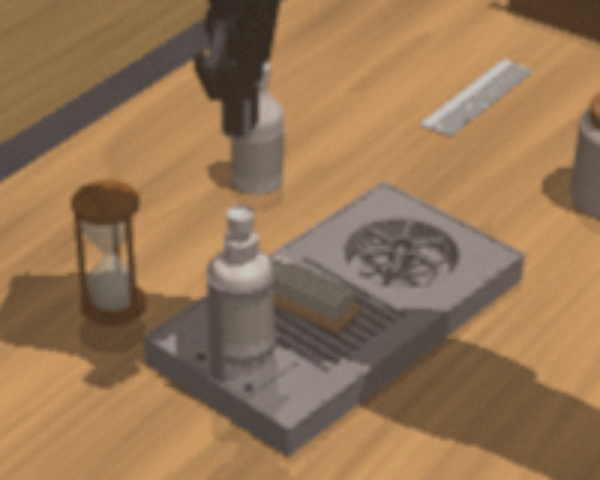

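```bash
python3 -m creep '[[[0,0,0,-0.02,0.004,0,0.0854],[0,0,0,-0.035,0.007,0,0.0854],[0,0,0,-0.038,0.008,0,0.0854],[0,0,0,-0.038,0.008,0,0.0854],[0,0,0,-0.038,0.008,0,0.0854],[0,0,0,-0.038,0.008,0,0.0854],[0,0,0,-0.038,0.008,0,0.0854],[0,0,0,-0.038,0.008,0,0.0854],[0,0,0,-0.035,0.008,0,0.0854],[0,0,0,-0.02,0.005,0,0.0854],[0,0,0,0,0,0,0.0854],[0,0,0,0,0,0,0.0854]]]'
python3 to.py '[.4735,.41,.33]'; python3 -c "
from h import *
c=cam('wrist','w5');print(get_obs()['q'])"
```

```text
t: 5.85
eef_pos: [0.4067, 0.4083, 0.3118]
tool_rot: [0.008, 0.81, -0.586, -0.0]
contact_force: [-0.4, -0.3, -0.8]
gripper_width: 1.001
t 5.85 pos [0.4067 0.4083 0.3118] tilt [-0.01   -0.0133 -0.9999] xaxis [ 0.312 -0.95   0.009] F [-0.44 -0.35 -0.82] w 0.0855
tool shift [ 0.0195 -0.0637 -0.0189]
level turn [ 0.0137 -0.0095  0.    ]
[-0.47078711  0.36555371 -0.53945207  1.74988125  0.20582449  1.10021167
 -2.33169186]
```

View pics/w5.png

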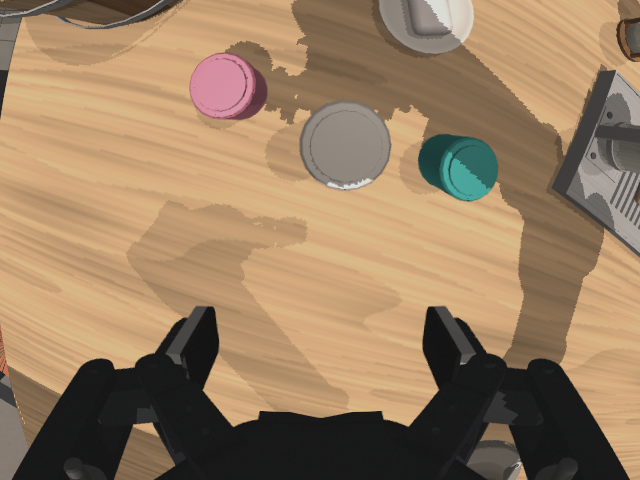

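The wrist view shows the upper jar's grey top as a circle around (346,146), the pink jar at (225,87) and the turquoise jar at (465,168).

```bash
python3 - <<'E'
from h import *
c=cam('wrist')
hsv=cv2.cvtColor(c['color'],cv2.COLOR_RGB2HSV)
m=((hsv[:,:,1]<60)).astype(np.uint8); m[:80]=0;m[210:]=0;m[:,:285]=0;m[:,405:]=0
k=max(cv2.findContours(m,0,1)[0],key=cv2.contourArea)
W=np.array([onplane(c,u,v,.152,True)[:2] for u,v in cv2.convexHull(k)[:,0]])
(x,y),r=cv2.minEnclosingCircle((W*1000).astype(np.float32)); print(x,y,r, cv2.fitEllipse((W*1000).astype(np.float32)))
E
python3 to.py '[.4735,.41,.33]'
```

```text
473.8976135253906 412.8406677246094 28.200546264648438 ((473.8592224121094, 412.8197021484375), (55.85057830810547, 56.16640090942383), 125.7195053100586)
t 5.95 pos [0.4076 0.4072 0.3121] tilt [-0.0098 -0.0134 -0.9999] xaxis [ 0.31  -0.951  0.01 ] F [-0.1  -0.8  -0.62] w 0.0851
tool shift [ 0.018  -0.0632 -0.0186]
level turn [ 0.0135 -0.0097  0.    ]
```

```bash
python3 -m creep '[[[0.007,-0.005,0,0.008,-0.020,0,0.0854],[0.006,-0.005,0,0.008,-0.025,0,0.0854],[0,0,0,0,-0.019,0.01,0.0854],[0,0,0,0,0,0.015,0.0854],[0,0,0,0,0,0.005,0.0854],[0,0,0,0,0,0,0.0854]]]'
python3 to.py '[.474,.412,.175]'; python3 -c "
from h import *
c=cam('wrist','w6')"
```

```text
t: 6.45
eef_pos: [0.4839, 0.4011, 0.2787]
tool_rot: [0.001, 0.805, -0.594, 0.003]
contact_force: [-0.6, 0.4, 0.3]
gripper_width: 0.999
t 6.45 pos [0.4839 0.4011 0.2787] tilt [ 0.0029 -0.0056 -1.    ] xaxis [ 0.295 -0.955  0.006] F [-0.58  0.42  0.3 ] w 0.0853
tool shift [-0.0139  0.0063  0.1036]
level turn [-0.0011 -0.0062  0.    ]
```

View pics/w6.png

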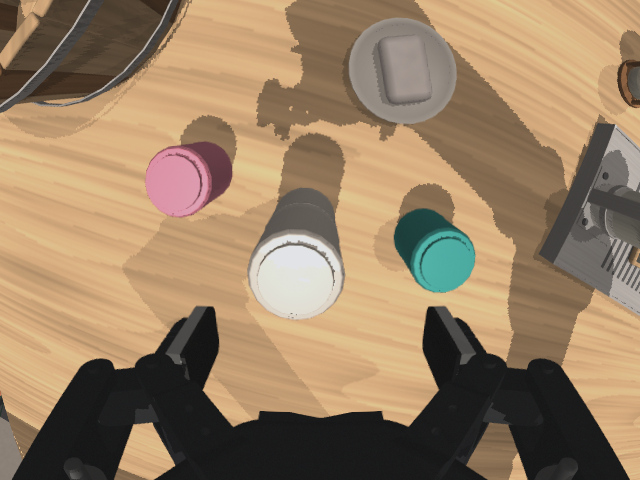

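Wrist view: jar top at about (296,280), left of the jaw centre at 320, consistent with a shift of about -14 mm along tool x.

```bash
python3 - <<'E'
from h import *
c=cam('wrist')
print(onplane(c,296,280,.156,True), onplane(c,296.5,275,.152,True))
E
python3 -m creep '[[[0,-0.004,0,-0.012,0.005,0,0.0854],[0,0,0,-0.002,0.001,0.01,0.0854],[0,0,0,0,0,0.015,0.0854],[0,0,0,0,0,0.01,0.0854],[0,0,0,0,0,0,0.0854]]]'
python3 to.py '[.474,.412,.175]'
```

```text
[0.4745095  0.41155414 0.156     ] [0.47588964 0.41187248 0.152     ]
t: 6.97
eef_pos: [0.4704, 0.417, 0.2464]
tool_rot: [-0.004, 0.806, -0.592, 0.001]
contact_force: [0.1, -0.4, -0.0]
gripper_width: 1.006
t 6.9667 pos [0.4704 0.417  0.2464] tilt [ 0.006   0.0044 -1.    ] xaxis [ 0.3   -0.954 -0.002] F [ 0.09 -0.42 -0.04] w 0.0859
tool shift [ 0.0061 -0.0015  0.0714]
level turn [-0.0071  0.0023  0.    ]
```

```bash
python3 -m creep '[[[-0.005,0.002,0,0.005,-0.0015,0,0.0854],[0,0,0,0,0,0,0.0854],[0,0,0,0,0,0,0.0854]]]'
python3 to.py '[.4745,.4117,.175]'
```

```text
t: 7.22
eef_pos: [0.4724, 0.4132, 0.2466]
tool_rot: [-0.001, 0.807, -0.591, 0.0]
contact_force: [0.9, -0.4, 0.1]
gripper_width: 1.0
t 7.2167 pos [0.4724 0.4132 0.2466] tilt [ 9.e-04  6.e-04 -1.e+00] xaxis [ 0.302 -0.953 -0.   ] F [ 0.93 -0.41  0.08] w 0.0854
tool shift [ 0.0021 -0.0015  0.0716]
level turn [-0.0011  0.0002  0.    ]
```

```bash
python3 -m creep '[[[0,0,0,0.001,-0.0015,0.012,0.0854],[0,0,0,0,0,0.02,0.0854],[0,0,0,0,0,0.02,0.0854],[0,0,0,0,0,0.012,0.0854],[0,0,0,0,0,0.002,0.0854],[0,0,0,0,0,0,0.0854]]]'
python3 to.py '[.4745,.4117,.175]';python3 -c "
from h import *
c=cam('wrist','w7');c=cam('side');cv2.imwrite('pics/s7.png',cv2.resize(c['color'][300:460,180:380,::-1],None,fx=3,fy=3))"
```

```text
t: 7.72
eef_pos: [0.4769, 0.4131, 0.1787]
tool_rot: [-0.003, 0.806, -0.592, 0.001]
contact_force: [0.5, 0.0, 0.4]
gripper_width: 0.998
t 7.7167 pos [0.4769 0.4131 0.1787] tilt [ 0.0056  0.0041 -1.    ] xaxis [ 0.3   -0.954 -0.002] F [0.48 0.05 0.35] w 0.0852
tool shift [0.0006 0.0027 0.0036]
level turn [-0.0065  0.0023  0.    ]
```

View pics/w7.png

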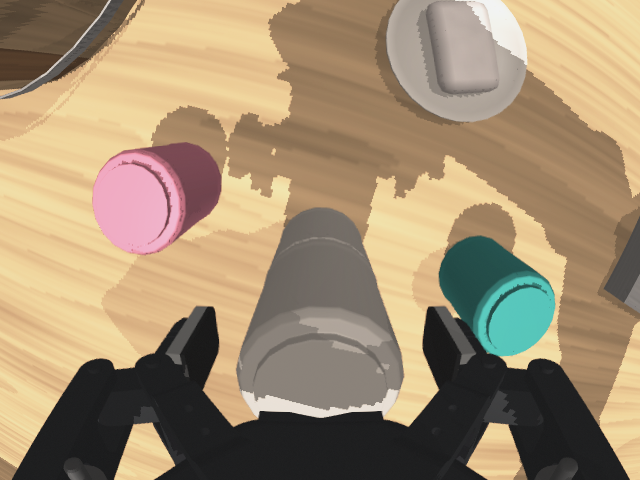

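View pics/s7.png

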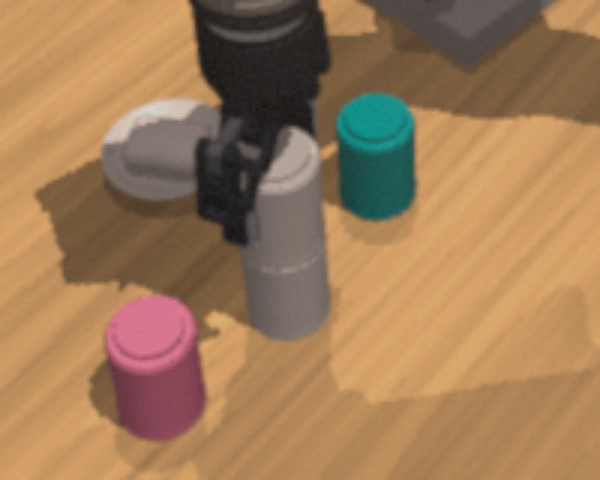

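The jar sits centred between the pads at column 320, and the fingertips are above the seam, so I can close.

```bash
python3 -m creep '[[[-0.006,0.002,0,0.0,0.003,0.002,0.0854],[0,0,0,0,0,0,0.07],[0,0,0,0,0,0,0.062],[0,0,0,0,0,0,0.055],[0,0,0,0,0,0,0.05],[0,0,0,0,0,0,0.05],[0,0,0,0,0,0,0.05],[0,0,0,0,0,0,0.05]]]' 45
python3 to.py '[.4745,.4117,.175]'
```

```text
t: 8.48
eef_pos: [0.4748, 0.4133, 0.1807]
tool_rot: [-0.003, 0.806, -0.592, 0.001]
contact_force: [-0.4, -0.5, -2.3]
gripper_width: 0.676
t 8.4833 pos [0.4748 0.4133 0.1807] tilt [ 0.0045  0.0037 -1.    ] xaxis [ 0.3   -0.954 -0.002] F [-0.44 -0.5  -2.33] w 0.0577
tool shift [0.0014 0.0008 0.0057]
level turn [-0.0054  0.0022  0.    ]
```

```bash
python3 -m creep '[[[0,0,0,0,0,-0.003,0.05],[0,0,0,0,0,-0.005,0.05],[0,0,0,0,0,-0.008,0.05],[0,0,0,0,0,-0.012,0.05],[0,0,0,0,0,-0.015,0.05],[0,0,0,0,0,-0.02,0.05],[0,0,0,0,0,-0.02,0.05],[0,0,0,0,0,-0.02,0.05],[0,0,0,0,0,-0.02,0.05],[0,0,0,0,0,-0.01,0.05],[0,0,0,0,0,0,0.05],[0,0,0,0,0,0,0.05],[0,0,0,0,0,0,0.05],[0,0,0,0,0,0,0.05]]]'
python3 to.py '[.5705,-.105,.30]';python3 -c "
from h import *
c=cam('wrist','w8');c=cam('side','s8')"
```

```text
t: 9.65
eef_pos: [0.4728, 0.4126, 0.3272]
tool_rot: [-0.004, 0.807, -0.591, 0.001]
contact_force: [0.2, 0.3, -3.2]
gripper_width: 0.681
t 9.65 pos [0.4728 0.4126 0.3272] tilt [ 0.0056  0.0053 -1.    ] xaxis [ 0.301 -0.954 -0.003] F [ 0.2   0.33 -3.22] w 0.0582
tool shift [0.5231 0.0629 0.025 ]
level turn [-0.007   0.0034  0.    ]
```

View pics/s8.png

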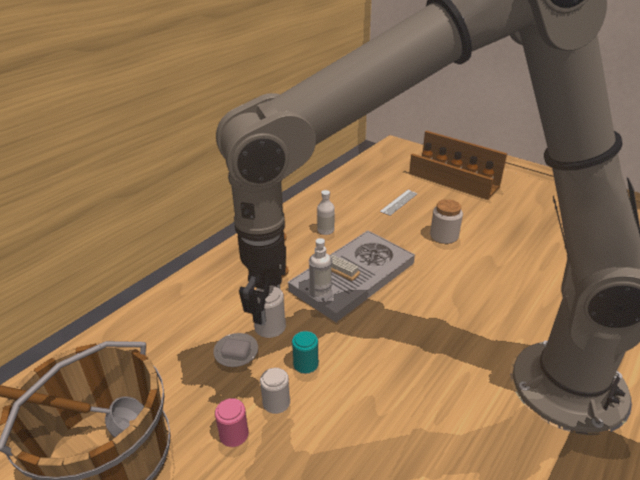

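View pics/w8.png

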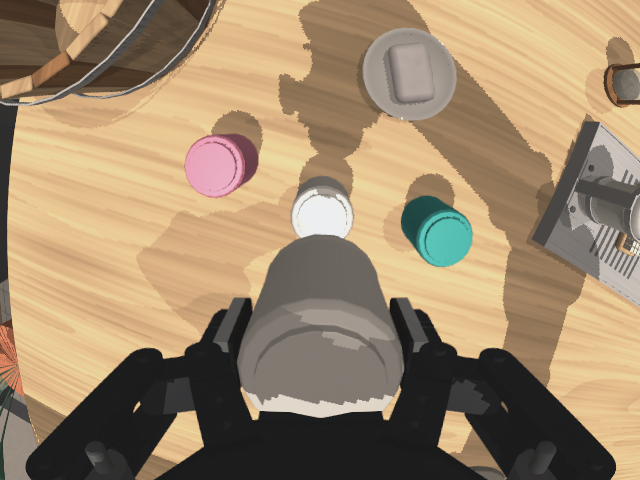

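The upper jar is off the stack. The lower jar still stands at side (275,390), untouched. Now I carry the jar to the star.

```bash
python3 -m creep '[[[-0.003,0.002,0,0.015,0.005,-0.004,0.05],[-0.003,0,0,0.025,0.008,-0.004,0.05],[0,0,0,0.034,0.008,-0.003,0.05],[0,0,0,0.036,0.008,-0.002,0.05],[0,0,0,0.036,0.008,-0.002,0.05],[0,0,0,0.036,0.008,-0.002,0.05],[0,0,0,0.036,0.006,-0.002,0.05],[0,0,0,0.036,0.006,-0.002,0.05],[0,0,0,0.036,0.002,0,0.05],[0,0,0,0.036,0,0,0.05],[0,0,0,0.036,0,0,0.05],[0,0,0,0.034,0,0,0.05],[0,0,0,0.03,0,0,0.05],[0,0,0,0.02,0,0,0.05],[0,0,0,0.012,0,0,0.05],[0,0,0,0,0,0,0.05],[0,0,0,0,0,0,0.05]]]'
python3 to.py '[.5705,-.105,.25]';python3 -c "
from h import *
c=cam('wrist','w9')"
```

```text
t: 11.17
eef_pos: [0.5486, -0.0725, 0.337]
tool_rot: [0.009, 0.806, -0.592, -0.008]
contact_force: [-0.5, 0.6, -2.6]
gripper_width: 0.676
t 11.1667 pos [ 0.5486 -0.0725  0.337 ] tilt [-0.0225 -0.0052 -0.9997] xaxis [ 0.299 -0.954 -0.002] F [-0.47  0.6  -2.58] w 0.0577
tool shift [ 0.0378 -0.0132  0.0866]
level turn [ 0.023   0.0018 -0.    ]
```

View pics/w9.png

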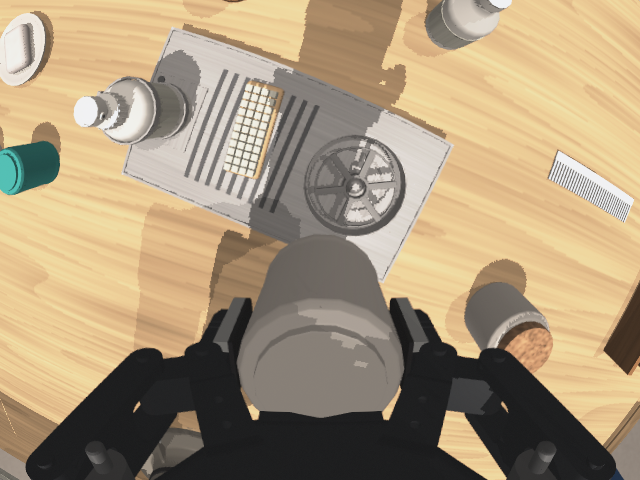

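The jar is level in the jaws, and the jet is at about (355,187).

```bash
python3 - <<'E'
from h import *
c=cam('wrist')
print(onplane(c,355,187,.033,True),onplane(c,354.5,185,.03,True))
K=np.array([onplane(c,u,v,.03,True) for u,v in [(174,27),(452,145),(383,280),(124,172)]]);print(K,K.mean(0))
E
python3 -m creep '[[[0.011,0.001,0,0.012,-0.004,0,0.05],[0.011,0.001,0,0.014,-0.005,0.01,0.05],[0,0,0,0.010,-0.004,0.015,0.05],[0,0,0,0,0,0.02,0.05],[0,0,0,0,0,0.02,0.05],[0,0,0,0,0,0.01,0.05],[0,0,0,0,0,0,0.05],[0,0,0,0,0,0,0.05]]]'
python3 to.py '[.5705,-.105,.155]'
```

```text
[ 0.57006004 -0.10205383  0.033     ] [ 0.57144883 -0.10132565  0.03      ]
[[ 0.68142608  0.1292913   0.03      ]
 [ 0.64517826 -0.18529736  0.03      ]
 [ 0.4803385  -0.16686898  0.03      ]
 [ 0.51499258  0.14722146  0.03      ]] [ 0.58048386 -0.01891339  0.03      ]
t: 11.93
eef_pos: [0.5768, -0.0943, 0.262]
tool_rot: [-0.004, 0.812, -0.584, 0.003]
contact_force: [-0.4, 0.3, -2.2]
gripper_width: 0.679
t 11.9333 pos [ 0.5768 -0.0943  0.262 ] tilt [ 0.0101  0.0026 -0.9999] xaxis [ 0.318 -0.948  0.001] F [-0.39  0.27 -2.16] w 0.058
tool shift [0.0081 0.0105 0.1069]
level turn [-0.0104 -0.0008  0.    ]
```

```bash
python3 -m creep '[[[-0.007,0,0,0.0065,0.008,0.005,0.05],[0,0,0,0,0,0.015,0.05],[0,0,0,0,0,0.015,0.05],[0,0,0,0,0,0.015,0.05],[0,0,0,0,0,0.01,0.05],[0,0,0,0,0,0.005,0.05],[0,0,0,0,0,0,0.05],[0,0,0,0,0,0,0.05]]]'
python3 to.py '[.570,-.104,.143]'
```

```text
t: 12.6
eef_pos: [0.5744, -0.1059, 0.2017]
tool_rot: [-0.003, 0.812, -0.583, 0.007]
contact_force: [-0.4, 0.4, -2.4]
gripper_width: 0.679
t 12.6 pos [ 0.5744 -0.1059  0.2017] tilt [ 0.0145 -0.0032 -0.9999] xaxis [ 0.32  -0.947  0.008] F [-0.4   0.4  -2.37] w 0.058
tool shift [-0.0037  0.0043  0.0586]
level turn [-0.0127 -0.0077  0.    ]
```

```bash
python3 -m creep '[[[-0.012,-0.007,0,-0.003,0.0035,0.005,0.05],[0,0,0,0,0,0.01,0.05],[0,0,0,0,0,0.01,0.05],[0,0,0,0,0,0.005,0.05],[0,0,0,0,0,0,0.05],[0,0,0,0,0,0,0.05]]]'
python3 to.py '[.570,-.104,.143]';python3 -c "
from h import *
c=cam('wrist','w10');c=cam('scene');cv2.imwrite('pics/c10.png',cv2.resize(c['color'][180:320,210:370,::-1],None,fx=4,fy=4)); c=cam('side');cv2.imwrite('pics/s10.png',cv2.resize(c['color'][170:320,270:430,::-1],None,fx=4,fy=4))"
```

```text
t: 13.1
eef_pos: [0.571, -0.1042, 0.1708]
tool_rot: [-0.001, 0.812, -0.583, 0.001]
contact_force: [0.8, 0.6, -2.0]
gripper_width: 0.68
t 13.1 pos [ 0.571  -0.1042  0.1708] tilt [ 3.1e-03 -7.0e-04 -1.0e+00] xaxis [ 0.32  -0.947  0.002] F [ 0.79  0.62 -2.  ] w 0.0581
tool shift [-0.0005  0.001   0.0278]
level turn [-0.0027 -0.0017  0.    ]
```

View pics/c10.png

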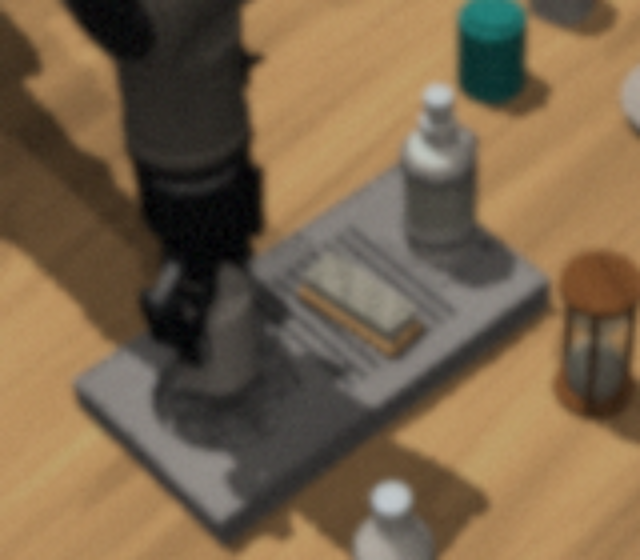

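View pics/s10.png

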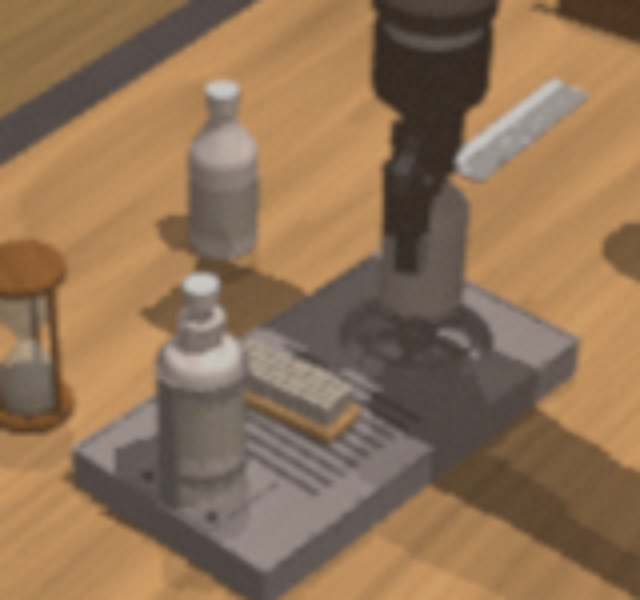

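View pics/w10.png

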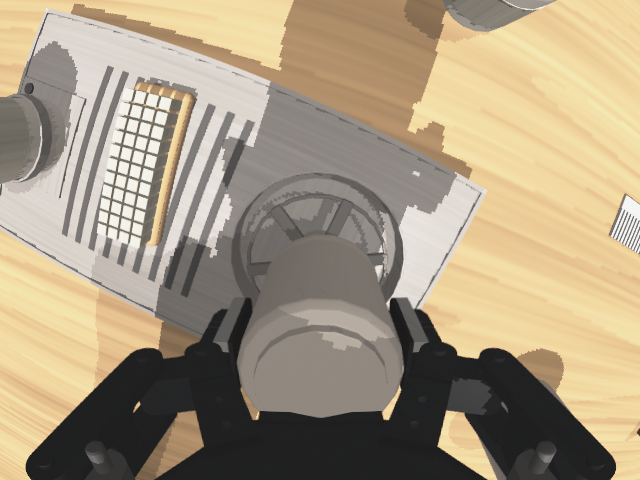

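All three views show the jar over the well. In the wrist view the well spans columns 233–402, with the jar centred at 320. I ease it down from here.

```bash
python3 -m creep '[[[-0.002,-0.001,0,-0.0005,0.001,0.005,0.05],[0,0,0,0,0,0.006,0.05],[0,0,0,0,0,0.006,0.05],[0,0,0,0,0,0.004,0.05],[0,0,0,0,0,0,0.05],[0,0,0,0,0,0,0.05]]]'
python3 to.py '[.570,-.104,.143]'
```

```text
t: 13.75
eef_pos: [0.5707, -0.1042, 0.1489]
tool_rot: [-0.001, 0.812, -0.583, 0.002]
contact_force: [-0.1, 0.3, -2.7]
gripper_width: 0.672
t 13.75 pos [ 0.5707 -0.1042  0.1489] tilt [ 3.3e-03 -8.0e-04 -1.0e+00] xaxis [ 0.32  -0.947  0.002] F [-0.1   0.33 -2.67] w 0.0574
tool shift [-0.0004  0.0006  0.0059]
level turn [-0.0028 -0.0018  0.    ]
```

```bash
python3 -m creep '[[[-0.002,-0.001,0,0,0,0.003,0.05],[0,0,0,0,0,0.003,0.05],[0,0,0,0,0,0.003,0.05],[0,0,0,0,0,0.002,0.05]]]' 70
python3 to.py '[.570,-.104,.143]'
```

```text
t: 14.08
eef_pos: [0.5712, -0.1042, 0.1382]
tool_rot: [-0.0, 0.812, -0.583, 0.001]
contact_force: [-2.4, -0.1, 5.3]
gripper_width: 0.672
t 14.0833 pos [ 0.5712 -0.1042  0.1382] tilt [ 1.8e-03 -7.0e-04 -1.0e+00] xaxis [ 0.32  -0.948  0.001] F [-2.36 -0.07  5.33] w 0.0574
tool shift [-0.0006  0.0011 -0.0048]
level turn [-0.0015 -0.0012  0.    ]
```

```bash
python3 -m creep '[[[0,0,0,0,0,0.0025,0.05],[0,0,0,0,0,0.0025,0.05],[0,0,0,0,0,0.002,0.05]]]'
python3 to.py '[.570,-.104,.1327]'
```

```text
t: 14.33
eef_pos: [0.5712, -0.1042, 0.1326]
tool_rot: [0.0, 0.812, -0.583, 0.001]
contact_force: [-3.3, 0.4, 9.6]
gripper_width: 0.673
t 14.3333 pos [ 0.5712 -0.1042  0.1326] tilt [ 0.0016 -0.0012 -1.    ] xaxis [ 0.319 -0.948  0.002] F [-3.33  0.42  9.63] w 0.0574
tool shift [-0.0006  0.0011 -0.0001]
level turn [-0.0012 -0.0017  0.    ]
```

```bash
python3 -m creep '[[[0,0,0,0,0,0.002,0.05],[0,0,0,0,0,0.002,0.05]]]'
python3 to.py '[.570,-.104,.1327]'
```

```text
t: 14.5
eef_pos: [0.5715, -0.104, 0.1324]
tool_rot: [0.0, 0.812, -0.584, 0.001]
contact_force: [-9.6, 1.2, 23.7]
gripper_width: 0.67
t 14.5 pos [ 0.5715 -0.104   0.1324] tilt [ 0.0015 -0.0022 -1.    ] xaxis [ 0.319 -0.948  0.003] F [-9.57  1.24 23.73] w 0.0572
tool shift [-0.0005  0.0014 -0.0003]
level turn [-0.0007 -0.0025  0.    ]
```

```bash
python3 -m creep '[[[0,0,0,0,0,0.0015,0.05],[0,0,0,0,0,0.0015,0.05],[0,0,0,0,0,0.0015,0.05],[0,0,0,0,0,0.0015,0.05]]]'
python3 to.py '[.570,-.104,.1327]';python3 -c "
from h import *
c=cam('wrist','w11');c=cam('scene','c11'); c=cam('side');cv2.imwrite('pics/s11.png',cv2.resize(c['color'][170:320,270:430,::-1],None,fx=4,fy=4))
for i in range(6): cam('side'); o=get_obs(); print(o['t'],o['eef_pos'].round(4),o['contact_force'].round(1))"
```

```text
t: 14.83
eef_pos: [0.5714, -0.1039, 0.1325]
tool_rot: [0.001, 0.812, -0.584, 0.002]
contact_force: [-6.8, 0.2, 14.9]
gripper_width: 0.671
t 14.8333 pos [ 0.5714 -0.1039  0.1325] tilt [ 0.0015 -0.004  -1.    ] xaxis [ 0.318 -0.948  0.004] F [-6.79  0.24 14.9 ] w 0.0573
tool shift [-0.0003  0.0013 -0.0002]
level turn [-0.0001 -0.0043  0.    ]
15.0333 [ 0.5714 -0.1039  0.1325] [-6.5  0.7 15.2]
15.0833 [ 0.5714 -0.1039  0.1325] [-5.9  1.2 14.7]
15.1333 [ 0.5714 -0.1039  0.1325] [-7.1  1.5 14.8]
15.1833 [ 0.5714 -0.1039  0.1325] [-5.8  0.5 14.1]
15.2333 [ 0.5714 -0.1039  0.1325] [-7.7  0.8 15.3]
15.2833 [ 0.5714 -0.1039  0.1325] [-5.8 -0.1 15.3]
```

View pics/s11.png

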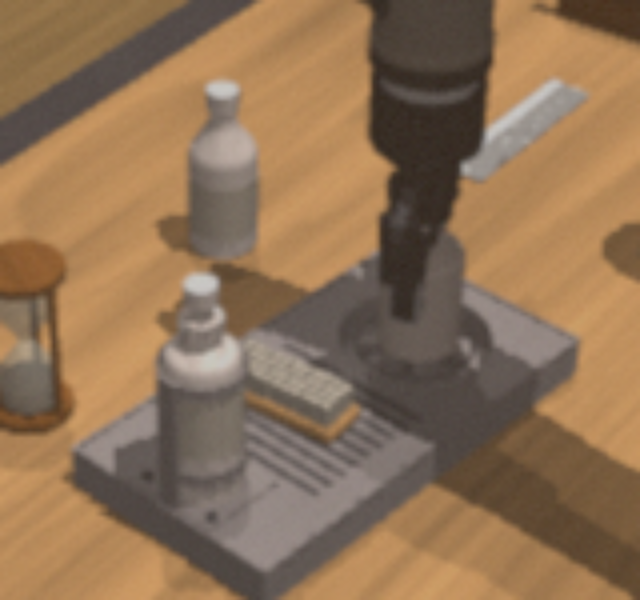

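View pics/c11.png

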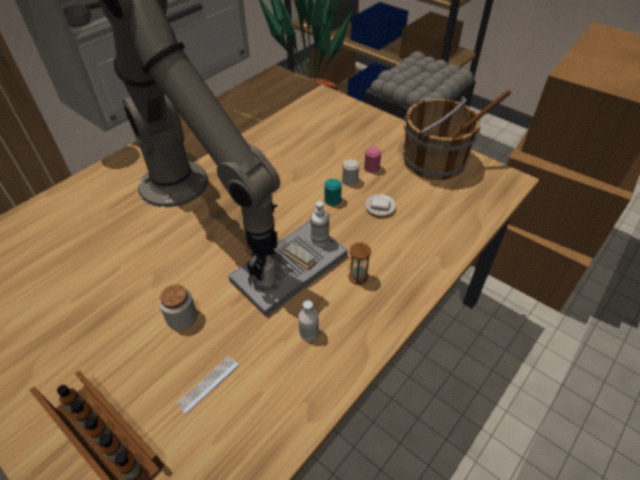

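View pics/w11.png

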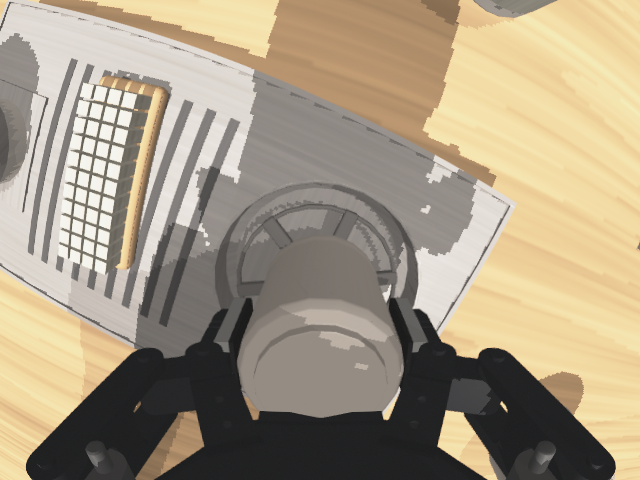

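The wrist view shows the jar unmoved in the grip and centred in the well (columns 217–417, jar at 320). The star is sunk, and the force holds steady at 15 N with no motion. The other items stand where they were, so I hand in.

```bash
python3 -c "
from station import hand_in,get_obs
print(hand_in()); o=get_obs(); print(o['t'],o['eef_pos'],o['contact_force'],o['gripper_width'])"
```

```text
the job is handed in; nothing more can be done
None
the job is handed in; nothing more can be done
```

The job is handed in, with the gripper holding the upper jar on the fully pressed star. No verdict came back, and the state could not be read after the hand-in.

- **Spray cap:** I pressed it to its stop. The tip travelled about 7 mm with 10–24 N on the tool. It sprang back up, and its top measured 186 mm in the side camera.
- **Upper jar:** I gripped it at a 57–58 mm opening and lifted it straight off. The lower jar stayed standing with no visible shift.
- **Star:** I eased the jar down until the force jumped with no further travel. The tool was 10 mm below the computed first contact, and the push read at most about 24 N.

In the last checks the push held steady at about 15 N with the arm at rest and within 0.005 rad of vertical. The tool was about 1.5 mm from the measured star centre, and the jar had not slipped in the grip. The bystanders looked unmoved.

Three things were less certain:
- The scene and side cameras disagreed by up to about 10 mm on the stack and 7 mm on the cap. I relied on the wrist camera, which fell close to their averages.
- The wrist camera's own readings of the star centre scattered by about 4 mm.
- A sideways force of about 6–7 N remained at the end, with no motion.

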